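# Lock the bayonet cap on the glaze filter pot

### The arm

A 6-joint arm with a two-finger parallel gripper is mounted at the origin on the work surface; the furniture and walls round the work are solid. World frame = base frame: x ahead of the robot, y to its left, z up, the work surface at z = 0. Lengths are in m, angles in degrees, forces in N, time in s.
With the tool pointing down it reaches from about 0.25 to 0.725 m from the base axis. Payload 9.7 kg.
Tool frame: the origin (TCP) lies at the very end of the fingers, on their centre line; the grasp point (between the pads) lies 19 mm behind it (bot.grip_depth is the distance from the TCP to the grasp point, in m); z points along the fingers, y is the direction in which the jaws open and shut (so a half turn about z gives the same grasp; the last joint's range is limited). The gripper opens to 85 mm and grips with 20 to 120 N. Pads are 22 mm wide; open, the fingers measure 114 mm over their backs; the gripper's body (76 mm by 85 mm) begins 54 mm behind the grasp point. The pads swing forward as they close: fully open they stand 13 mm farther back than shut.
Start: joints at [69.385, 4.979, 10.078, 95.1, 0, 90], TCP at [0.194, 0.515, 0.231] pointing down, gripper open.
Joint ranges: [-179.16, 179.16], [-48.56, 103.87], [-65.8, 70.77], [-126.05, 130.52], [-82.76, 87.17], [-180, 180]. Speed limits (degrees/s): [127.2, 127.2, 147.25, 180, 180, 180].

### API

Orientations are given as [roll, pitch, yaw] about the fixed x, y, z axes, in that order (R = Rz(yaw) Ry(pitch) Rx(roll)).
In Python, from workcell import telemetry, optics, order, bot gives the robot as it stands. The module is installed in compiled form; this text tells all that it offers.
- The arm moves only by the shell command python3 -m inch 'ROWS' [FORCE]. ROWS is JSON, a list of rows, each a list of 7 numbers: the shift along the tool's x, y, z in m, then the turn, a rotation vector about the tool's x, y, z in rad, then the closure, from 0 (fully open) to 1 (shut). In form: [[tx, ty, tz, rx, ry, rz, grip], ...]. A call has 1 to 12 rows; each row is the pose to reach, as a shift and turn from the pose commanded when the call began, along the tool's axes at that moment; what a row does not reach only later rows make up. A row lasts 1/12 s, in which the tool goes at most 41.7 mm and 7.16 degrees, less where a joint would pass 70% of its speed; a pose out of reach is approached as far as the arm can. A call with a gripper value outside its range is refused whole. The fingers move at their own pace and stop on an object; FORCE is the grip in N (left out, the last holds). Time passes only in rows, so rows that repeat a pose let the fingers close. It gives the time, the measured TCP pose, the force and the opening at its end, in the units of the state.
- telemetry.get_obs(): the state, without advancing time (a new reading comes with each control period).
- optics.camera(name): name is "scene" or "top"; returns (picture, depth): 384x512x3 uint8, red, green, blue; 384x512 float32, m along the optical axis (not along the pixel's ray), 0 where there is no reading.
- optics.camera_info(name): a dict with "camera_matrix" (3x3 intrinsics, pixels), "xyz" and "attitude" of the camera in the world. Camera axes: x right, y down, z forward; pixel columns grow to the right and rows downward; lengths in m; the calibration is good to about 2 mm. A picture is of the moment at which its call begins. camera_info takes no time and is no camera call.
- order.job_done(): hands the job in, once; it reports no verdict.
The state is a dict: "time": time; "q": joint angles; "qd": joint speeds; "joint_efforts": joint torques, N m; "ee_pos": TCP position; "tcp_rot": TCP orientation; "wrist_force": force on the tool from outside, world axes, zero at the start; "torque": the same for the moment, N m; "opening": finger opening in m.
Only numpy, scipy, OpenCV 4.12 (cv2) and the standard library are available. Lean on these libraries where they do the work, as an engineer would, in place of code of your own. Each camera call takes 0.05 s, during which the arm holds its last target. There are 200 camera calls.

### The job

Close the glaze filter pot: pick up its grey cap by the orange grip bar, feel its two lugs into the slots of the pot's mouth, push it in against the spring and twist it clockwise to the stop, so that it locks and stays down when you let go. Press and twist gently, never lean hard on the pot, and leave the other things on the table where they are.

Things in the scene. Friction and masses are not known exactly. Their poses are not given: they have to be found in the camera images.
- cap_grip (a point): centre of the orange grip bar of the loose cap, on the cap's axis, 56 mm above its underside; x along the bar, z up. The bar is 50 mm long (x), 14 mm thick (y), from 34 to 78 mm above the underside. The cap stands upright on the table, 78 mm tall, 0.12 to 0.2 kg, and is the same turned by half a turn.
- cap_foot (a point): centre of the cap's underside, axes as cap_grip. Upward from here: grey plug, 44 mm diameter, tapered to 34 mm over the lowest 8 mm; two steel lugs at +x and -x, in line with the bar, 10 mm wide, out to 33 mm from the axis, from 14 to 19 mm up; flange 53 mm diameter from 30 to 34 mm.
- pot: blue round filter pot, 88 mm diameter, 110 mm tall, on a black foot 116 mm across, fixed to the table. Origin at the centre of its underside, z up. White index bars on the outside at its +x and -x; brass outlet pipe low down at +y, reaching 68 mm from the axis.
- pot_mouth (a point): centre of the pot's mouth, on the axis, top of its aluminium collar; axes as the pot's. Collar bore 49 mm, two open slots opposite each other, with 0.08 rad of play either way for the lugs. They lie near the index bars (x axis) but up to 0.45 rad off either way, as the collar was clocked by hand: find them by eye or feel. The collar is fast. Lugs resting on it: cap_grip 42 mm above here.
- pot_lip (a point): on the axis, 8 mm below pot_mouth: underside of the collar's lip. When cap_grip is 29 mm or less above pot_mouth the lugs clear the lip and the cap turns clockwise seen from above, 1.08 rad (62 degrees) from mid-slot to a solid stop. At the stop the lip has pockets 3.5 mm deep underneath: on release the spring lifts the cap into them, cap_grip 32.5 mm above pot_mouth, locked.
- follower (a joint): spring seat inside the pot, m pressed down, 0 to 0.011. Lugs in the slots, the cap sinks freely to cap_grip 36 mm above pot_mouth, where its underside meets the seat; then the spring takes 3 N and 0.8 N more per mm (9 N when the lugs clear the lip). It bottoms at 25 mm.
- glaze_jar_green: green glaze jar with a white lid, 49x48x56, origin at the centre of its underside; bystander
- cup_purple: purple plastic cup, 84 across, 112 tall, origin at the centre of its underside; bystander
- rubber_kidney: red rubber kidney lying flat, 44x85x8, origin at the centre of its underside; bystander
- glaze_brush: glaze brush lying flat, 14x173x11, origin at the centre of its underside; bystander

How it is judged (in metres and radians):
On the way, in this order (a step that is already met when the one before it is completed fails the run):
1. the cap is lifted off the table (height (world z) of cap_grip above 0.085 m), for 0.1 s.
2. the cap stands upright in the mouth and its lugs are pushed through the slots, below the lip (horizontal distance between cap_grip and pot_mouth below 0.005 m and angle between cap_grip's own z axis and vertical below 0.08 rad and z of cap_grip in the frame of pot below 0.1396 m), for 0.1 s.
At the end, for the whole second after the job is handed in: the cap is released and locked in the pot's mouth with its lugs up in the pockets at the stop: cap_grip within 4 mm of the mouth's axis, 30.6 to 34 mm above the mouth, tilted less than 0.05 rad (horizontal distance between cap_grip and pot_mouth below 0.004 m and angle between cap_grip's own z axis and vertical below 0.05 rad and z of cap_grip in the frame of pot between 0.1406 and 0.144 m); the robot touches nothing.
It fails at once if the cap is pressed or twisted against the pot with more than 45 N (contact force between cap and pot above 45 N).
It fails at once if the robot leans on the pot itself with more than 45 N (contact force between any of the fingers, the arm and pot above 45 N).
It fails at once if another thing on the table is moved by more than 30 mm (distance of any of glaze_jar_green, cup_purple, rubber_kidney, glaze_brush from where it was at the start of the episode above 0.03 m).
It also fails if it takes over 69 s, if anything falls off the work surface, if the arm or the gripper's body presses on something with over 40 N, if the wrist force passes 120 N, or if a joint passes its speed limit or range.

## Working session

There is one attempt and no reset: what is moved stays moved. The work goes in short steps, Python scripts to look and compute and a shell command to move; the robot and the scene stay as the last step left them, time stands still between calls to the robot, and variables do not carry over. Pictures are saved under pics/ and viewed, about 8 in all and at most 12, crops included, and the job is handed in when it is done.

```bash
mkdir -p pics; cat > h.py <<'E'
import numpy as np, cv2
from scipy.spatial.transform import Rotation as R
from workcell import telemetry, optics, order, bot
def shot(n):
    im,d=optics.camera(n); i=optics.camera_info(n)
    return im,d,i
def world(i,u,v,d):
    K=np.array(i["camera_matrix"]); u,v,d=map(np.asarray,(u,v,d))
    p=np.stack([(u-K[0,2])/K[0,0]*d,(v-K[1,2])/K[1,1]*d,d],-1)
    return p@rot(i).T+np.array(i["xyz"])
def rot(i):
    a=np.array(i["attitude"],float)
    return a if a.shape==(3,3) else R.from_euler('xyz',a,degrees=True).as_matrix()
def onplane(i,u,v,z):
    o=np.array(i["xyz"]); r=world(i,u,v,np.ones_like(np.asarray(u,float)))-o
    return o+r*((z-o[2])/r[...,2])[...,None]
E
python3 - <<'E'
from h import *
for n in("top","scene"):
    im,d,i=shot(n); print(n,i); cv2.imwrite(f"pics/{n}0.png",cv2.cvtColor(im,4)); np.savez(f"{n}0.npz",im=im,d=d)
print(telemetry.get_obs())
E
```

```text
top {'camera_matrix': array([[497.87640323,   0.        , 254.92081766],
       [  0.        , 497.87640323, 191.55677814],
       [  0.        ,   0.        ,   1.        ]]), 'xyz': array([ 0.41847121, -0.0153425 ,  1.43461877]), 'attitude': array([-176.34506546,    0.54411795,  -89.4840721 ])}
scene {'camera_matrix': array([[369.74706033,   0.        , 256.62832601],
       [  0.        , 369.74706033, 194.2551061 ],
       [  0.        ,   0.        ,   1.        ]]), 'xyz': array([ 0.05006054, -0.61885935,  0.70173446]), 'attitude': array([-126.74922834,   -0.84170198,  -36.72005837])}
{'time': 0.1, 'q': array([6.93838049e+01, 5.00896953e+00, 1.00380124e+01, 9.50983708e+01,
       2.45191718e-03, 9.00002542e+01]), 'qd': array([-0.02177021, -0.01739842,  0.09537708,  0.00451794,  0.01526443,
        0.03852611]), 'joint_efforts': array([-2.81603485e-05, -5.21560335e+01,  4.65654588e+01,  1.59905967e-02,
        2.77929036e-05,  5.73743975e-06]), 'ee_pos': array([0.19357604, 0.51459369, 0.23063537]), 'tcp_rot': array([-1.79930672e+02, -2.45160783e-03,  1.59383548e+02]), 'wrist_force': array([-0.39313715, -0.03737608, -0.25050394]), 'torque': array([-0.02452933,  0.01846238, -0.02297945]), 'opening': 0.0853028119708658}
```

View pics/top0.png

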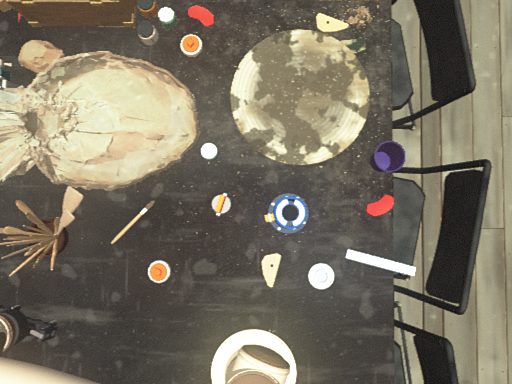

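View pics/scene0.png

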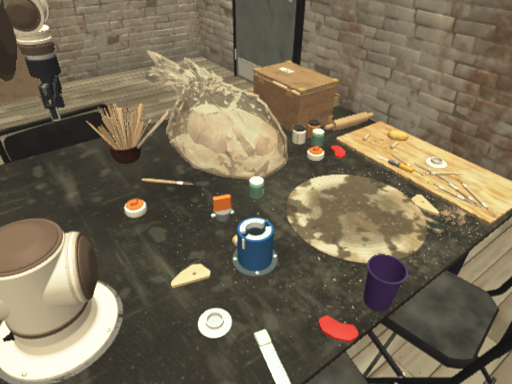

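The top view shows the cap at about (221,204), with the bar slightly tilted. The pot is at (288,213), with the brass outlet at its left (268,217). The scene view shows the cap at (222,205) and the pot at (255,245).

```bash
python3 - <<'E'
from h import *
im=np.load("top0.npz")["im"]; s=np.load("scene0.npz")["im"]
a=cv2.resize(im[185:240,205:315],None,fx=7,fy=7,interpolation=cv2.INTER_CUBIC)
b=cv2.resize(s[185:280,200:310],None,fx=7,fy=7,interpolation=cv2.INTER_CUBIC)[:,:770]
b=cv2.resize(s[190:285,205:300],(385,385),interpolation=cv2.INTER_CUBIC)
cv2.imwrite("pics/c1.png",cv2.cvtColor(a,4)); 
from h import optics
i=optics.camera_info("top"); d=np.load("top0.npz")["d"]
hsv=cv2.cvtColor(im,cv2.COLOR_RGB2HSV)
def m(lo,hi,box):
    k=cv2.inRange(hsv,np.array(lo),np.array(hi)); z=np.zeros_like(k); x0,y0,x1,y1=box; z[y0:y1,x0:x1]=k[y0:y1,x0:x1]; return z
o=m((5,120,120),(22,255,255),(205,188,240,222)); v,u=np.nonzero(o)
print("bar",u.mean(),v.mean(),len(u),np.median(d[v,u]))
p=onplane(i,u,v,0.078); c=p.mean(0); w,V=np.linalg.eigh(np.cov(p[:,:2].T)); print(c,V[:,1],np.degrees(np.arctan2(V[1,1],V[0,1])),np.sqrt(w*12)); print(cv2.minAreaRect(np.stack([u,v],1).astype(np.float32)))
b=m((98,120,60),(125,255,255),(255,185,320,240)); v,u=np.nonzero(b); q=world(i,u,v,d[v,u]); 
t=q[(q[:,2]>.1)]; print("pot top",len(t),t.mean(0),t.min(0),t.max(0))
r=cv2.fitEllipse(cv2.convexHull(np.stack([u,v],1).astype(np.int32)));print(r)
yy,xx=np.mgrid[185:240,255:320]; q=world(i,xx.ravel(),yy.ravel(),d[185:240,255:320].ravel())
for h in (.1,.105,.108,.112): print(h,(q[:,2]>h).sum())
t=q[q[:,2]>.1];print(np.percentile(t[:,2],[5,50,95]),(t.min(0)+t.max(0))/2,t.max(0)-t.min(0))
E
```

```text
bar 220.73469387755102 203.3469387755102 49 1.3631622
[0.47200967 0.09129427 0.078     ] [-0.96552776  0.2603001 ] 164.91213044117205 [0.01757615 0.05288852]
((220.15126037597656, 203.01600646972656), (5.667224884033203, 18.314085006713867), 17.35402488708496)
pot top 177 [ 0.44787906 -0.09037157  0.13248731] [ 0.40681312 -0.13854465  0.10078836] [ 0.4922077  -0.0153425   1.43461877]
((289.943359375, 212.2295684814453), (32.399818420410156, 32.8670539855957), 83.23214721679688)
0.1 542
0.105 522
0.108 423
0.112 135
[0.10547522 0.11020168 0.11678969] [ 0.44951041 -0.07694357  0.76770357] [0.08539457 0.12320215 1.33383041]
```

View pics/c1.png

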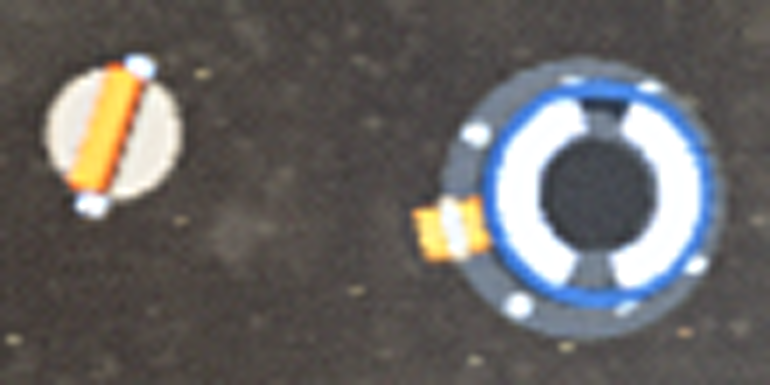

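The enlarged top view shows the bar running from crop (130,70) to (85,190) and the collar's slots at crop (604,105) and (594,272), almost along world x. I'll measure these on their height planes.

```bash
cat > meas.py <<'E'
from h import *
from scipy.ndimage import map_coordinates
from scipy.optimize import least_squares
def proj(i,P):
    K=np.array(i["camera_matrix"]); c=(np.asarray(P)-np.array(i["xyz"]))@rot(i); return (c@K.T)[...,:2]/c[...,2:]
def samp(g,i,P):
    uv=proj(i,P); return map_coordinates(g.astype(float),[uv[...,1],uv[...,0]],order=1)
def fitcircle(p):
    f=lambda x:np.hypot(p[:,0]-x[0],p[:,1]-x[1])-x[2]
    return least_squares(f,[*p[:,:2].mean(0),.03],loss='soft_l1',f_scale=.001).x
E
python3 - <<'E'
from meas import *
ims=[];ss=[]
for k in range(5): ims.append(optics.camera("top")[0].astype(float)); ss.append(optics.camera("scene")[0].astype(float))
im=np.mean(ims,0);s=np.mean(ss,0);np.savez("avg.npz",im=im,s=s)
i=optics.camera_info("top")
g=im.min(2)  # white bright
c=np.array([.447,-.085])
th=np.radians(np.arange(0,360,2))
for it in range(4):
    rr=np.arange(.015,.060,.0005)
    P=np.stack([c[0]+rr[None]*np.cos(th)[:,None],c[1]+rr[None]*np.sin(th)[:,None],np.full((len(th),len(rr)),.11)],-1)
    q=samp(g,i,P); edges=[];oe=[]
    for a in range(len(th)):
        gr=np.diff(q[a]); k=gr[:36].argmax()
        if q[a].max()>190 and gr[k]>3: edges.append(P[a,k][:2]); k2=gr[15:50].argmin()+15; oe.append(P[a,k2][:2])
    x=fitcircle(np.array(edges)); y=fitcircle(np.array(oe)); c=y[:2]
    print("inner",x,"outer",y,len(edges))
for r in (.028,.031,.034):
    a=np.radians(np.arange(-60,300,1.)); P=np.stack([c[0]+r*np.cos(a),c[1]+r*np.sin(a),np.full(len(a),.11)],-1); q=samp(g,i,P)
    for lo in(-60,120):
        w=(np.degrees(a)>=lo)&(np.degrees(a)<lo+120); dk=np.degrees(a[w])[q[w]<150]; wt=np.clip(200-q[w],0,None); print(r,lo,dk.min() if len(dk) else 0,dk.max() if len(dk) else 0,(wt*np.degrees(a[w])).sum()/wt.sum())
# cap bar
hsv=cv2.cvtColor(im.astype(np.uint8),cv2.COLOR_RGB2HSV)
B=im[...,0]-im[...,2]  # orangeness
v,u=np.mgrid[190:220,205:238]; w=np.clip(B[190:220,205:238]-60,0,None); k=w>0
p=onplane(i,u[k],v[k],.078)[:,:2]; w=np.clip(w[k],0,80); m=np.average(p,axis=0,weights=w); C=np.cov(p.T,aweights=w); e,V=np.linalg.eigh(C); print("bar c",m,"ang",np.degrees(np.arctan2(V[1,1],V[0,1])),np.sqrt(12*e))
# flange circle at z=.034 and lugs
print("px",proj(i,[[*m,.078],[*c,.11]]))
E
```

```text
inner [ 0.44838187 -0.09459049  0.0232828 ] outer [ 0.4480934  -0.08725183  0.03119854] 157
inner [ 0.44870128 -0.09568124  0.02305032] outer [ 0.44858789 -0.08993419  0.03342608] 154
inner [ 0.44882962 -0.09602747  0.02289208] outer [ 0.44859643 -0.09336781  0.03619843] 152
inner [ 0.44886483 -0.09598772  0.02290998] outer [ 0.44865538 -0.09536862  0.03770863] 149
0.028 -60 -17.0 8.0 -4.66552368333995
0.028 120 164.0 189.0 177.0083625513565
0.031 -60 -18.0 9.0 -5.200496336018359
0.031 120 164.0 191.0 177.14092200174926
0.034 -60 -19.0 11.0 -4.3119361117276
0.034 120 162.0 192.00000000000003 177.49899400651705
bar c [0.47260964 0.09390316] ang 161.8649511448396 [0.01530085 0.04915786]
px [[219.78295645 203.1153727 ]
 [289.87059756 212.24965149]]
```

```bash
cat > go.py <<'E'
import sys; from h import *
def go(x,y,z,yaw,roll=180,pitch=0):
    o=telemetry.get_obs(); T=R.from_euler('xyz',o["tcp_rot"],degrees=True)
    d=T.inv().apply(np.array([x,y,z])-o["ee_pos"]); r=(T.inv()*R.from_euler('xyz',[roll,pitch,yaw],degrees=True)).as_rotvec()
    print("row",d.round(4),r.round(4),"| pose",o["ee_pos"].round(4),o["tcp_rot"].round(2),"t",o["time"],"F",o["wrist_force"].round(1),"T",o["torque"].round(2),"q6",o["q"][5].round(1),"op",round(o["opening"],4))
if __name__=="__main__": go(*map(float,sys.argv[1:]))
E
python3 go.py .4726 .0939 .15 161.9
python3 - <<'E'
from h import *
d=np.load("top0.npz")["d"]; i=optics.camera_info("top"); v,u=np.mgrid[0:384,0:512]; q=world(i,u,v,d)
for n,b in dict(bag=(0,50,195,190),brushes=(0,185,85,275)).items():
    k=q[b[1]:b[3],b[0]:b[2]].reshape(-1,3); k=k[(k[:,2]<.6)]; print(n,k[:,2].max()); k=k[k[:,2]>.12]; print(k.min(0),k.max(0))
E
```

```text
row [-0.4093 -0.2957  0.0813] [ 0.      0.     -0.0439] | pose [0.1936 0.5148 0.2313] [180.     0.   159.38] t 0.6 F [ 0.6 -0.6 -0. ] T [ 0.01  0.06 -0.02] q6 90.0 op 0.085
bag 0.30351859983842977
[0.49998753 0.18293762 0.12000356] [0.87650432 0.6270173  0.3035186 ]
brushes 0.2911846182952109
[0.28294327 0.43137391 0.12000589] [0.50747177 0.66477998 0.29118462]
```

```bash
python3 -m inch '[[-0.055,-0.094,0,0,0,0,0],[-0.109,-0.189,0,0,0,0,0],[-0.109,-0.189,0,0,0,0,0],[-0.109,-0.189,0,0,0,0,0],[-0.109,-0.189,0,0,0,0,0],[-0.109,-0.189,0,0,0,0,0],[-0.4093,-0.2957,0.08,0,0,-0.044,0],[-0.4093,-0.2957,0.08,0,0,-0.044,0],[-0.4093,-0.2957,0.08,0,0,-0.044,0],[-0.4093,-0.2957,0.08,0,0,-0.044,0],[-0.4093,-0.2957,0.08,0,0,-0.044,0],[-0.4093,-0.2957,0.08,0,0,-0.044,0]]'; python3 go.py .4726 .0939 .12 161.9
```

```text
time: 1.6
ee_pos: [0.4158, 0.1415, 0.1702]
tcp_rot: [180.0, 0.0, 161.9]
wrist_force: [0.5, 0.2, 0.1]
opening: 0.0857
row [-0.0687 -0.0276  0.0503] [ 0.0008  0.0008 -0.0001] | pose [0.4158 0.1415 0.1702] [1.7996e+02 5.0000e-02 1.6189e+02] t 1.6 F [0.5 0.2 0.1] T [ 0.08 -0.02  0.04] q6 36.9 op 0.0857
```

```bash
python3 -m inch '[[-0.04,-0.015,0.01,0,0,0,0],[-0.04,-0.015,0.01,0,0,0,0],[-0.04,-0.015,0.01,0,0,0,0],[-0.04,-0.015,0.01,0,0,0,0]]'; python3 go.py .4726 .0939 .12 161.9
```

```text
time: 1.93
ee_pos: [0.4476, 0.1165, 0.1604]
tcp_rot: [-180.0, -0.0, 161.9]
wrist_force: [-0.7, -0.4, -0.2]
opening: 0.0854
row [-0.0308 -0.0136  0.0403] [-0.0002 -0.0008 -0.0008] | pose [0.4476 0.1165 0.1604] [-1.7999e+02 -4.0000e-02  1.6185e+02] t 1.9333 F [-0.7 -0.4 -0.2] T [-0.03  0.02 -0.  ] q6 32.7 op 0.0854
```

```bash
python3 -m inch '[[-0.031,-0.0136,0.03,0,0,0,0],[-0.031,-0.0136,0.05,0,0,0,0],[-0.031,-0.0136,0.05,0,0,0,0],[-0.031,-0.0136,0.05,0,0,0,0],[-0.031,-0.0136,0.05,0,0,0,0]]'; python3 go.py .4726 .0939 .044 161.9
python3 - <<'E'
from meas import *
im=np.mean([optics.camera("scene")[0].astype(float) for _ in range(2)],0).astype(np.uint8)
i=optics.camera_info("scene"); 
a=cv2.cvtColor(im,4)[140:290,180:330]; a=cv2.resize(a,None,fx=4,fy=4,interpolation=cv2.INTER_CUBIC)
t=np.radians(np.arange(0,360,4))
def dr(P,c):
    for x,y in (proj(i,P)-[180,140]+.5)*4-.5: cv2.circle(a,(int(round(x)),int(round(y))),1,c,-1)
dr(np.stack([.4488+.0245*np.cos(t),-.0959+.0245*np.sin(t),.11+0*t],1),(0,0,255))
dr(np.stack([.4488+.044*np.cos(t),-.0959+.044*np.sin(t),.11+0*t],1),(0,255,255))
b=np.radians(161.9);ux=np.array([np.cos(b),np.sin(b)]);uy=np.array([-ux[1],ux[0]])
dr([[*(np.array([.4726,.0939])+ux*.025*s+uy*.007*q),.078] for s in np.linspace(-1,1,11) for q in(-1,1)],(255,255,0))
cv2.imwrite("pics/s1.png",a)
E
```

```text
time: 2.35
ee_pos: [0.4727, 0.095, 0.1121]
tcp_rot: [179.9, 0.1, 162.0]
wrist_force: [0.0, 0.1, 0.1]
opening: 0.0854
row [-0.0002 -0.0011  0.0681] [0.0009 0.0011 0.0016] | pose [0.4727 0.095  0.1121] [1.7995e+02 6.0000e-02 1.6199e+02] t 2.35 F [0.  0.1 0.1] T [ 0.04 -0.01  0.06] q6 29.4 op 0.0854
```

View pics/s1.png

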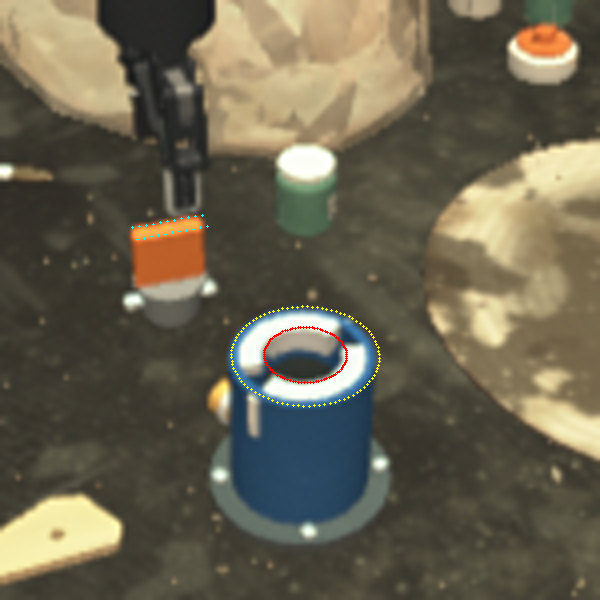

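The collar overlay fits the scene view to about half a pixel, with the rim at crop (305,355). The bar overlay lies on the bar top at (168,222), and the fingers straddle the bar. I'll go down and grip.

```bash
python3 -m inch '[[0,-0.001,0.025,0,0,0,0],[0,-0.001,0.05,0,0,0,0],[0,-0.001,0.068,0,0,0,0],[0,-0.001,0.068,0,0,0,0],[0,-0.001,0.068,0,0,0,0]]'; python3 go.py .4726 .0939 .044 161.9; python3 -m inch '[[0,0,0,0,0,0,0.5],[0,0,0,0,0,0,0.7],[0,0,0,0,0,0,0.8],[0,0,0,0,0,0,0.9],[0,0,0,0,0,0,1],[0,0,0,0,0,0,1],[0,0,0,0,0,0,1],[0,0,0,0,0,0,1],[0,0,0,0,0,0,1],[0,0,0,0,0,0,1]]' 60;python3 go.py .4726 .0939 .044 161.9
```

```text
time: 2.87
ee_pos: [0.4725, 0.0932, 0.0432]
tcp_rot: [-180.0, -0.0, 161.9]
wrist_force: [0.4, 0.2, 1.3]
opening: 0.0855
row [ 0.0001  0.0007 -0.0008] [-0.     -0.0001  0.0007] | pose [0.4725 0.0932 0.0432] [-1.8000e+02 -1.0000e-02  1.6194e+02] t 2.8667 F [0.4 0.2 1.3] T [ 0.03 -0.02  0.01] q6 29.2 op 0.0855
time: 3.7
ee_pos: [0.4727, 0.0928, 0.0424]
tcp_rot: [-180.0, -0.0, 161.9]
wrist_force: [-1.3, -0.5, 0.0]
opening: 0.0134
row [ 0.0004  0.001  -0.0016] [-0.0001 -0.      0.    ] | pose [0.4727 0.0928 0.0424] [-179.99   -0.    161.9 ] t 3.7 F [-1.3 -0.5  0. ] T [-0.05  0.08  0.05] q6 29.2 op 0.0134
```

```bash
python3 -m inch '[[0,0,-0.02,0,0,0,1],[0,0,-0.05,0,0,0,1],[0,0,-0.09,0,0,0,1],[0,0,-0.13,0,0,0,1],[0,0,-0.135,0,0,0,1],[0,0,-0.135,0,0,0,1],[0,0,-0.135,0,0,0,1]]';python3 go.py .4488 -.0959 .175 176.1
```

```text
time: 4.28
ee_pos: [0.4727, 0.0929, 0.1768]
tcp_rot: [-180.0, -0.0, 161.9]
wrist_force: [-0.6, -0.1, -2.1]
opening: 0.0132
row [-0.0359 -0.1869  0.0018] [-0.000e+00 -2.000e-04 -2.477e-01] | pose [0.4727 0.0929 0.1768] [-1.8000e+02 -1.0000e-02  1.6191e+02] t 4.2833 F [-0.6 -0.1 -2.1] T [-0.01  0.   -0.  ] q6 29.2 op 0.0132
```

```bash
python3 -m inch '[[-0.006,-0.03,0,0,0,-0.05,1],[-0.012,-0.065,0,0,0,-0.1,1],[-0.02,-0.1,0,0,0,-0.15,1],[-0.027,-0.135,0,0,0,-0.2,1],[-0.033,-0.165,0,0,0,-0.248,1],[-0.0359,-0.1869,0.002,0,0,-0.248,1],[-0.0359,-0.1869,0.002,0,0,-0.248,1],[-0.0359,-0.1869,0.002,0,0,-0.248,1],[-0.0359,-0.1869,0.002,0,0,-0.248,1]]';python3 go.py .4488 -.0959 .175 176.1
python3 - <<'E'
from meas import *
ss=np.mean([optics.camera("scene")[0].astype(float) for _ in range(3)],0); im=ss.astype(np.uint8); np.save("held.npy",ss)
i=optics.camera_info("scene"); o=telemetry.get_obs(); x,y,z=o["ee_pos"]; zf=z-.0424; yaw=np.radians(o["tcp_rot"][2])
x0,y0=205,155;f=6
a=cv2.resize(cv2.cvtColor(im,4)[y0:y0+100,x0:x0+100],None,fx=f,fy=f,interpolation=cv2.INTER_CUBIC)
t=np.radians(np.arange(0,360,5))
def dr(P,c):
    for p,q in (proj(i,P)-[x0,y0]+.5)*f-.5: cv2.circle(a,(int(round(p)),int(round(q))),1,c,-1)
C=lambda cx,cy,r,h:np.stack([cx+r*np.cos(t),cy+r*np.sin(t),h+0*t],1)
dr(C(.4488,-.0959,.0245,.11),(0,0,255)); dr(C(.4488,-.0959,.044,.11),(0,255,255))
dr(C(x,y,.0265,zf+.034),(0,255,0)); dr(C(x,y,.022,zf+.008),(0,255,0)); dr(C(x,y,.017,zf),(0,255,0))
for s in(1,-1):
    u=np.array([np.cos(yaw),np.sin(yaw)])*s; w=np.array([-u[1],u[0]])
    dr([[*(np.array([x,y])+u*.033+w*k),zf+h] for k in np.linspace(-.005,.005,5) for h in(.014,.019)],(255,0,255))
    dr([[*(np.array([x,y])+u*.025+w*-.007*1),zf+h] for h in np.linspace(.034,.078,10)],(255,255,0))
    dr([[*(np.array([x,y])+u*.025+w*.007*1),zf+h] for h in np.linspace(.034,.078,10)],(255,255,0))
cv2.imwrite("pics/s2.png",a)
E
```

```text
time: 5.03
ee_pos: [0.4482, -0.0956, 0.174]
tcp_rot: [180.0, -0.1, 176.1]
wrist_force: [-0.4, 0.2, -1.0]
opening: 0.0132
row [-0.0006 -0.0003 -0.001 ] [ 0.0006 -0.0022 -0.0003] | pose [ 0.4482 -0.0956  0.174 ] [ 1.7996e+02 -1.3000e-01  1.7608e+02] t 5.0333 F [-0.4  0.2 -1. ] T [-0.    0.03 -0.03] q6 -8.1 op 0.0132
```

View pics/s2.png

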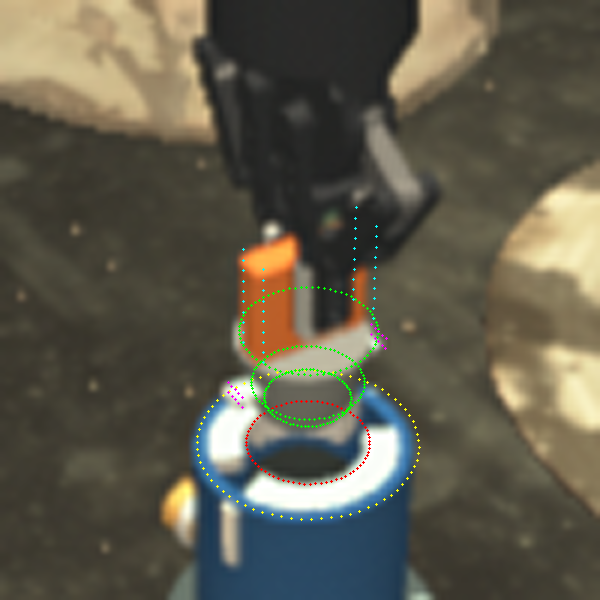

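The cap hangs upright. The flange and lugs (left lug at crop (243,393), bar at (300,290)) agree with the predicted outlines to about 1 mm. I'll lower it into the mouth.

```bash
python3 -m inch '[[-0.0005,-0.0002,0.008,0,0,0,1],[-0.0005,-0.0002,0.016,0,0,0,1],[-0.0005,-0.0002,0.022,0,0,0,1],[-0.0005,-0.0002,0.025,0,0,0,1],[-0.0005,-0.0002,0.028,0,0,0,1],[-0.0005,-0.0002,0.03,0,0,0,1],[-0.0005,-0.0002,0.03,0,0,0,1],[-0.0005,-0.0002,0.03,0,0,0,1],[-0.0005,-0.0002,0.03,0,0,0,1]]';python3 go.py .4488 -.0959 .1384 176.1
```

```text
time: 5.93
ee_pos: [0.4494, -0.0962, 0.1457]
tcp_rot: [-180.0, 0.0, 176.1]
wrist_force: [-0.5, -0.2, -0.9]
opening: 0.0136
row [0.0006 0.0003 0.0073] [-0.0001  0.0005  0.0002] | pose [ 0.4494 -0.0962  0.1457] [-1.8000e+02  3.0000e-02  1.7611e+02] t 5.9333 F [-0.5 -0.2 -0.9] T [-0.   -0.04  0.02] q6 -8.2 op 0.0136
```

```bash
python3 -m inch '[[0,0,0.002,0,0,0,1],[0,0,0.004,0,0,0,1],[0,0,0.006,0,0,0,1],[0,0,0.007,0,0,0,1],[0,0,0.008,0,0,0,1],[0,0,0.009,0,0,0,1],[0,0,0.01,0,0,0,1],[0,0,0.01,0,0,0,1]]';python3 go.py .4488 -.0959 .1324 176.1
```

```text
time: 6.6
ee_pos: [0.4492, -0.0961, 0.1352]
tcp_rot: [180.0, -0.0, 176.1]
wrist_force: [0.0, 0.4, -1.5]
opening: 0.0133
row [0.0004 0.0002 0.0028] [ 0.     -0.0003  0.0002] | pose [ 0.4492 -0.0961  0.1352] [ 1.8000e+02 -1.0000e-02  1.7611e+02] t 6.6 F [ 0.   0.4 -1.5] T [0.02 0.   0.  ] q6 -8.2 op 0.0133
```

Past the resting height with no force, so the lugs are entering the slots. Now I'll press against the spring.

```bash
python3 -m inch '[[0,0,0.002,0,0,0,1],[0,0,0.003,0,0,0,1],[0,0,0.004,0,0,0,1],[0,0,0.005,0,0,0,1],[0,0,0.006,0,0,0,1],[0,0,0.006,0,0,0,1]]';python3 go.py .4488 -.0959 .1245 176.1; python3 -m inch '[[0,0,0.001,0,0,0,1],[0,0,0.002,0,0,0,1],[0,0,0.003,0,0,0,1],[0,0,0.004,0,0,0,1],[0,0,0.005,0,0,0,1],[0,0,0.005,0,0,0,1],[0,0,0.005,0,0,0,1]]';python3 go.py .4488 -.0959 .124 176.1
```

```text
time: 7.1
ee_pos: [0.4493, -0.0962, 0.1296]
tcp_rot: [-180.0, 0.0, 176.1]
wrist_force: [-1.8, -0.6, 3.3]
opening: 0.0133
row [0.0006 0.0002 0.0051] [-0.0001  0.0004  0.0004] | pose [ 0.4493 -0.0962  0.1296] [-1.8000e+02  2.0000e-02  1.7612e+02] t 7.1 F [-1.8 -0.6  3.3] T [0.   0.27 0.03] q6 -8.2 op 0.0133
time: 7.68
ee_pos: [0.4494, -0.0962, 0.1249]
tcp_rot: [-180.0, 0.0, 176.1]
wrist_force: [-1.8, 1.4, 7.2]
opening: 0.0127
row [0.0006 0.0002 0.0009] [-0.0001  0.0007  0.0003] | pose [ 0.4494 -0.0962  0.1249] [-1.7999e+02  4.0000e-02  1.7612e+02] t 7.6833 F [-1.8  1.4  7.2] T [0.08 0.52 0.02] q6 -8.2 op 0.0127
```

```bash
python3 -m inch '[[0,0,0.001,0,0,0,1],[0,0,0.0015,0,0,0,1],[0,0,0.0015,0,0,0,1],[0,0,0.0015,0,0,0,1]]';python3 go.py .4488 -.0959 .1235 176.1; python3 -m inch '[[0,0,0,0,0,0.04,1],[0,0,0,0,0,0.08,1],[0,0,0,0,0,0.12,1],[0,0,0,0,0,0.16,1],[0,0,0,0,0,0.2,1],[0,0,0,0,0,0.24,1],[0,0,0,0,0,0.28,1],[0,0,0,0,0,0.28,1]]';python3 go.py .4488 -.0959 .1235 176.1
```

```text
time: 8.02
ee_pos: [0.4494, -0.0962, 0.1235]
tcp_rot: [-180.0, 0.0, 176.1]
wrist_force: [-1.6, 0.9, 8.1]
opening: 0.0132
row [ 0.0006  0.0003 -0.    ] [-0.0001  0.0008  0.0002] | pose [ 0.4494 -0.0962  0.1235] [-1.7999e+02  4.0000e-02  1.7611e+02] t 8.0167 F [-1.6  0.9  8.1] T [ 0.09  0.57 -0.02] q6 -8.2 op 0.0132
time: 8.68
ee_pos: [0.4499, -0.0964, 0.1237]
tcp_rot: [180.0, 0.1, 159.9]
wrist_force: [-0.6, -0.3, 8.0]
opening: 0.0132
row [0.0012 0.0001 0.0002] [-2.000e-04  2.000e-03 -2.823e-01] | pose [ 0.4499 -0.0964  0.1237] [1.7999e+02 1.1000e-01 1.5992e+02] t 8.6833 F [-0.6 -0.3  8. ] T [ 0.06  0.14 -0.05] q6 8.0 op 0.0132
```

```bash
python3 -m inch '[[0,0,0,0,0,0.06,1],[0,0,0,0,0,0.12,1],[0,0,0,0,0,0.18,1],[0,0,0,0,0,0.24,1],[0,0,0,0,0,0.3,1],[0,0,0,0,0,0.36,1],[0,0,0,0,0,0.42,1],[0,0,0,0,0,0.48,1],[0,0,0,0,0,0.54,1],[0,0,0,0,0,0.6,1],[0,0,0,0,0,0.66,1],[0,0,0,0,0,0.66,1]]';python3 go.py .4488 -.0959 .1235 114.2
```

```text
time: 9.68
ee_pos: [0.4499, -0.0963, 0.1238]
tcp_rot: [179.9, 0.1, 122.0]
wrist_force: [0.5, -0.6, 7.6]
opening: 0.0131
row [ 0.0009 -0.0007  0.0002] [0.0015 0.0014 0.1368] | pose [ 0.4499 -0.0963  0.1238] [1.7992e+02 9.0000e-02 1.2204e+02] t 9.6833 F [ 0.5 -0.6  7.6] T [-0.01  0.09 -0.04] q6 45.9 op 0.0131
```

```bash
python3 -m inch '[[0,0,0,0,0,0.03,1],[0,0,0,0,0,0.06,1],[0,0,0,0,0,0.09,1],[0,0,0,0,0,0.11,1],[0,0,0,0,0,0.11,1]]';python3 go.py .4488 -.0959 .1235 114.2;python3 -m inch '[[0,0,0,0,0,0.02,1],[0,0,0,0,0,0.04,1],[0,0,0,0,0,0.04,1]]';python3 go.py .4488 -.0959 .1235 114.2
```

```text
time: 10.1
ee_pos: [0.4499, -0.0963, 0.1237]
tcp_rot: [179.9, 0.1, 115.9]
wrist_force: [-0.2, -0.5, 8.4]
opening: 0.0134
row [ 0.0009 -0.0008  0.0002] [0.0015 0.0013 0.0293] | pose [ 0.4499 -0.0963  0.1237] [1.7991e+02 8.0000e-02 1.1588e+02] t 10.1 F [-0.2 -0.5  8.4] T [ 0.01  0.13 -0.01] q6 52.0 op 0.0134
time: 10.35
ee_pos: [0.4494, -0.0964, 0.1236]
tcp_rot: [180.0, 0.1, 113.6]
wrist_force: [-3.2, -1.0, 8.9]
opening: 0.0134
row [ 0.0007 -0.0003  0.0001] [ 0.0004  0.001  -0.0105] | pose [ 0.4494 -0.0964  0.1236] [1.7997e+02 6.0000e-02 1.1360e+02] t 10.35 F [-3.2 -1.   8.9] T [-0.18  0.76  0.1 ] q6 54.3 op 0.0134
```

```bash
python3 -m inch '[[0,0,0,0,0,0.015,1],[0,0,0,0,0,0.03,1],[0,0,0,0,0,0.03,1]]';python3 go.py .4488 -.0959 .1235 114.2;
```

```text
time: 10.6
ee_pos: [0.4489, -0.0965, 0.1236]
tcp_rot: [-180.0, 0.1, 111.9]
wrist_force: [-6.8, -0.7, 10.9]
opening: 0.0131
row [0.0006 0.0001 0.0001] [-0.0006  0.0009 -0.0402] | pose [ 0.4489 -0.0965  0.1236] [-1.7997e+02  5.0000e-02  1.1190e+02] t 10.6 F [-6.8 -0.7 10.9] T [-0.3   1.3   0.24] q6 56.0 op 0.0131
```

```bash
python3 -m inch '[[0,0,0,0,0,0.015,1],[0,0,0,0,0,0.02,1],[0,0,0,0,0,0.02,1]]';python3 go.py .4488 -.0959 .1235 114.2;
```

```text
time: 10.85
ee_pos: [0.4488, -0.0965, 0.1236]
tcp_rot: [-180.0, 0.1, 110.8]
wrist_force: [-6.5, -2.6, 10.3]
opening: 0.0129
row [0.0006 0.0002 0.0001] [-0.0008  0.001  -0.0591] | pose [ 0.4488 -0.0965  0.1236] [-1.7995e+02  6.0000e-02  1.1081e+02] t 10.85 F [-6.5 -2.6 10.3] T [-0.47  1.34  0.61] q6 57.1 op 0.0129
```

Torque is rising, so this is the stop. I'll let the spring lift the cap into the pockets.

```bash
python3 -m inch '[[0,0,-0.001,0,0,0,1],[0,0,-0.002,0,0,0,1],[0,0,-0.003,0,0,-0.01,1],[0,0,-0.004,0,0,-0.01,1],[0,0,-0.005,0,0,-0.01,1],[0,0,-0.005,0,0,-0.01,1]]';python3 go.py .4488 -.0959 .1289 114.2;python3 -m inch '[[0,0,-0.001,0,0,0,1],[0,0,-0.001,0,0,0,1]]';python3 go.py .4488 -.0959 .1289 114.2
```

```text
time: 11.35
ee_pos: [0.4487, -0.0964, 0.1277]
tcp_rot: [-179.9, 0.0, 111.4]
wrist_force: [-5.2, -2.2, 1.3]
opening: 0.0133
row [ 0.0004  0.0002 -0.0012] [-0.0015 -0.     -0.0495] | pose [ 0.4487 -0.0964  0.1277] [-179.91    0.    111.36] t 11.35 F [-5.2 -2.2  1.3] T [-0.83  1.17  0.39] q6 56.5 op 0.0133
time: 11.52
ee_pos: [0.4488, -0.0963, 0.1287]
tcp_rot: [-179.9, -0.0, 111.4]
wrist_force: [-4.8, -2.5, 0.0]
opening: 0.013
row [ 0.0004  0.0002 -0.0002] [-0.0014 -0.0001 -0.0494] | pose [ 0.4488 -0.0963  0.1287] [-179.92   -0.    111.37] t 11.5167 F [-4.8 -2.5  0. ] T [-0.85  1.04  0.33] q6 56.5 op 0.013
```

```bash
python3 -m inch '[[0,0,-0.0005,0,0,0,1],[0,0,-0.001,0,0,0,1],[0,0,-0.001,0,0,0,1]]';python3 go.py .4488 -.0959 .1289 114.2
```

```text
time: 11.77
ee_pos: [0.4487, -0.0964, 0.129]
tcp_rot: [-179.9, -0.0, 111.4]
wrist_force: [-2.5, -5.1, -6.5]
opening: 0.0134
row [0.0004 0.0003 0.0001] [-0.002  -0.0004 -0.0495] | pose [ 0.4487 -0.0964  0.129 ] [-1.7989e+02 -2.0000e-02  1.1136e+02] t 11.7667 F [-2.5 -5.1 -6.5] T [-1.04  0.52  0.45] q6 56.5 op 0.0134
```

Held down at TCP z = 0.129, which puts cap_grip 32.6 mm above the mouth: it is in the pockets. I'll relax the pull and release.

```bash
python3 -m inch '[[0,0,0.001,0,0,-0.015,1],[0,0,0.001,0,0,-0.03,1],[0,0,0.001,0,0,-0.03,0.9],[0,0,0.001,0,0,-0.03,0.7],[0,0,0.001,0,0,-0.03,0.4],[0,0,0.001,0,0,-0.03,0],[0,0,0.001,0,0,-0.03,0],[0,0,0.001,0,0,-0.03,0],[0,0,0.001,0,0,-0.03,0],[0,0,0.001,0,0,-0.03,0],[0,0,0.001,0,0,-0.03,0]]';python3 go.py .4488 -.0959 .1289 114.2
```

```text
time: 12.68
ee_pos: [0.4493, -0.0961, 0.1289]
tcp_rot: [180.0, -0.0, 113.1]
wrist_force: [-0.3, -0.2, 0.5]
opening: 0.0853
row [ 0.0004 -0.0004  0.    ] [ 0.0001 -0.     -0.0194] | pose [ 0.4493 -0.0961  0.1289] [179.99  -0.   113.09] t 12.6833 F [-0.3 -0.2  0.5] T [ 0.   -0.02 -0.  ] q6 54.8 op 0.0853
```

```bash
python3 -m inch '[[0,0,-0.02,0,0,0,0],[0,0,-0.05,0,0,0,0],[0,0,-0.09,0,0,0,0],[0,0,-0.13,0,0,0,0],[0,0,-0.13,0,0,0,0],[0,0,-0.13,0,0,0,0],[0,0,-0.13,0,0,0,0]]'
python3 - <<'E'
from meas import *
ss=np.mean([optics.camera("scene")[0].astype(float) for _ in range(3)],0); im=ss.astype(np.uint8)
i=optics.camera_info("scene"); x,y,zf=.4488,-.0959,.11+.0325-.056
x0,y0=205,180;f=6
a=cv2.resize(cv2.cvtColor(im,4)[y0:y0+100,x0:x0+100],None,fx=f,fy=f,interpolation=cv2.INTER_CUBIC)
t=np.radians(np.arange(0,360,5))
def dr(P,c):
    for p,q in (proj(i,P)-[x0,y0]+.5)*f-.5: cv2.circle(a,(int(round(p)),int(round(q))),1,c,-1)
dr(np.stack([x+.0265*np.cos(t),y+.0265*np.sin(t),zf+.034+0*t],1),(0,255,0))
b=np.radians(111.5);u=np.array([np.cos(b),np.sin(b)]);w=np.array([-u[1],u[0]])
dr([[*(np.array([x,y])+u*.025*s+w*.007*q),zf+.078] for s in np.linspace(-1,1,11) for q in(-1,1)],(255,255,0))
cv2.imwrite("pics/s3.png",a); print(telemetry.get_obs()["wrist_force"])
E
```

```text
time: 13.27
ee_pos: [0.4493, -0.0962, 0.2585]
tcp_rot: [-180.0, -0.0, 113.1]
wrist_force: [-1.0, -0.4, -0.2]
opening: 0.0856
[ 0.15161164 -0.74635899  0.25407445]
```

View pics/s3.png

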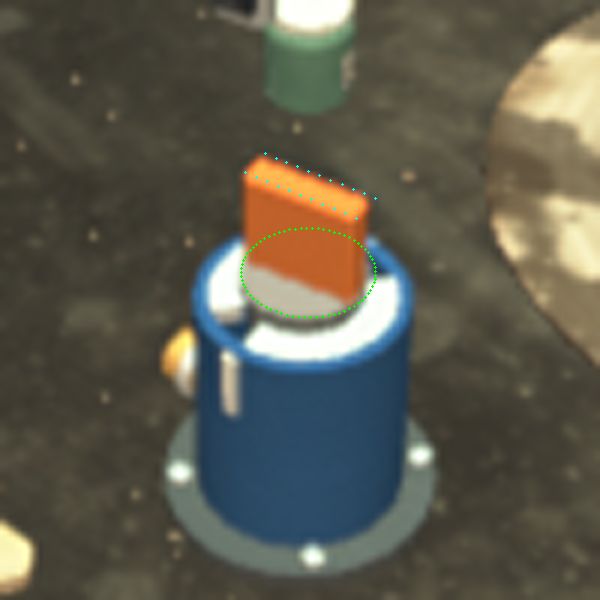

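After release the cap stands upright in the mouth. The bar top is at crop (305,190) and the flange at (308,275), within about 1 px of the locked pose I predicted. The gripper is clear, so I'm handing in.

```bash
python3 -c "
from workcell import order; print(order.job_done())"
```

```text
the job is handed in; nothing more can be done
None
```

The cap is locked in the pot's mouth and released, and I handed the job in at about 13.5 s of the 69 s; no verdict was reported. I gripped it by the bar and lifted it. I found the slots by eye, about 4° off world x, and the lugs went in at the first try. I pressed it against the spring with about 10 N and twisted it clockwise about 65° to the stop.

**Last checks:**
- **Stop:** twist torque rose from 0.1 to 0.6 N·m over the last few degrees. The sideways force stayed near 7 N and the press near 11 N, well under the 45 N limit.
- **Lock:** a gentle upward pull was held with about 6 N. By the arm's position, the grip point was then about 32.6 mm above the mouth, against a nominal 32.5 mm.
- **After release:** the scene picture shows the cap upright in the mouth. The bar sits about 1 px (up to 2 mm) low and to the left of the predicted outline. The bar outline was similarly high (about 1 px) before the grasp, so I put this down to the camera calibration.
- **Clearance:** the gripper is open and about 50 mm above the cap.

**Not checked:** I did not measure the bystanders again. The route kept clear of them and I felt no unexpected contact.

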